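Hold a feeler blade in a sprung clamp

ROBOT

A 7-joint arm with a two-finger parallel gripper is mounted at the origin on the work surface. World frame = base frame: x ahead of the robot, y to its left, z up, the work surface at z = 0. Lengths are in m, angles in rad, forces in N, time in s.
With the tool pointing down it reaches from about 0.425 to 0.825 m from the base axis. Payload 3.6 kg.
Tool frame: the origin (TCP) lies midway between the tips of the shut fingers; the grasp point (between the pads) lies 19 mm behind it; z points along the fingers, y is the line along which they close (so a half turn about z gives the same grasp; the last joint's range is limited). The gripper opens to 85 mm and grips with 20 to 120 N. Pads are 22 mm wide; open, the fingers measure 114 mm over their backs; the gripper's body (76 mm by 85 mm) begins 54 mm behind the grasp point. The pads swing forward as they close: fully open they stand 13 mm farther back than shut.
Start: joints at [-1.198, 0.615, -0.013, 1.423, 0.008, 1.103, -0.04], TCP at [0.253, 0.599, 0.231] pointing down, gripper open.
Joint ranges: [-3.12, 3.12], [-0.3, 2.06], [-1.34, 1.32], [0.26, 2.42], [-1.36, 4.5], [0.01, 1.98], [-2.84, 2.84]. Speed limits (rad/s): [2.79, 2.79, 3.14, 3.14, 3.14, 3.14, 3.14].

INTERFACE

Orientations are given as a unit quaternion [w, x, y, z].
In Python, from workcell import robot, vision gives the robot as it stands.
- The arm moves only by the tool carry_out, never from a script. Its argument "motion" is a list of rows, each a list of 7 numbers: the turn, a rotation vector about the tool's x, y, z in units of 6 degrees (1.0 is 6 degrees), then the shift along the tool's x, y, z in units of 25 mm (1.0 is 25 mm), then the opening, from 0 (shut) to 1 (fully open). A call has 1 to 12 rows; each row shifts and turns the commanded pose from where the row before left it, along the tool's axes as they then stand; what a row does not reach is not made up. A row lasts 1/12 s, in which the tool goes at most 41.7 mm and 7.16 degrees, less where a joint would pass 70% of its speed; a pose out of reach is approached as far as the arm can. A call is refused whole if a number of a shift passes 1 or a number of a turn 1, either way. A call with a gripper value outside its range is refused whole. The fingers move at their own pace and stop on an object; "squeeze" is the grip in N (left out, the last holds). Time passes only in rows, so rows that do not move let the fingers close. It gives the time, the measured TCP pose, the force, the opening and the grip force at its end, in the units of the state.
- robot.sense(): the state, without advancing time (a new reading comes with each control period).
- vision.get_image(name): name is "side" or "top"; returns the picture (480x640x3 uint8, red, green, blue); there is no depth.
- vision.camera_params(name): a dict with "camera_matrix" (3x3 intrinsics, pixels), "dist" ([k1, k2, p1, p2, k3] as OpenCV has them; the pictures are not rectified), "R" (3x3) and "t" (3): a world point X has camera coordinates R X + t. Camera axes: x right, y down, z forward; pixel columns grow to the right and rows downward; lengths in m; the calibration is good to about 2 mm. A picture is of the moment at which its call begins. camera_params takes no time and is no camera call.
- robot.finish_job(): hands the job in; it is judged then, once.
The state is a dict: "t": time; "qpos": joint angles; "joint_vel": joint speeds; "effort": joint torques, N m; "tool_pos": TCP position; "orientation": TCP orientation; "contact_force": force on the tool from outside, world axes, zero at the start; "ft_torque": the same for the moment, N m; "finger_gap": opening from 0.0 (shut) to 1.0 (fully open); "gripper_force": force on a finger pad.
Only numpy, scipy, OpenCV 4.12 (cv2) and the standard library are available. Lean on these libraries where they do the work, as an engineer would, in place of code of your own. Each camera call takes 0.05 s, during which the arm holds its last target. There are 200 camera calls.

TASK

Pick up the red-handled feeler blade and slide it, flat and straight, in between the two plates of the sprung clamp until it drags snugly between them and the front edge of the plates lies over the blue band on the blade. Finish while still gripping the feeler and holding it still at that depth, so that a fitter can adjust the clamp; do not put it down or let go. Leave the screwdriver, the oil bottle and the blue bin where they are.

Things in the scene. Friction and masses are not known exactly. Their poses are not given: they have to be found in the camera images.
- feeler: Feeler gauge lying on the bench: red square-edged handle 90 long x 26 wide x 30 high mm with a blue rear end, and a flat steel blade 100 x 20 x 3 mm with a blue band, straight out of the handle's front. Origin: centre of the handle's underside; x along the handle towards the blade, z up. Handle spans x -45 to 45 mm, blade x 45 to 145 mm, its middle 15 mm above the underside. About 0.12 kg.
- feeler_tip (a point): Middle of the tip of the feeler's blade, 145 mm ahead of the feeler's origin and 15 mm above its underside; axes as the feeler.
- clamp: Sprung clamp bolted to the bench: blue foot 150 x 110 x 8 mm, grey block, steel lower plate 90 x 90 mm, its flat top 45 mm above the bench; over it a 12 mm aluminium pressure plate of the same outline. The plates are 1 mm apart; their front 18 mm flare to a mouth 13 mm high. Origin: on the bench, 45 mm behind the plates' front edge; x points from the mouth into the clamp, as the blade goes; z up.
- clamp_mouth (a point): Middle of the mouth at the plates' front edge, 46.5 mm above the bench: the height of the blade's mid-thickness when it lies flat in the gap. Axes as the clamp. The front edge lies over the blue band when the blade tip is 37 to 53 mm beyond this point along x.
- pressure_plate (a joint): Lift of the aluminium pressure plate in m: 0 at rest (1 mm gap), about 0.002 with the blade flat in the gap, at most 0.010. Spring and weight press it down with about 5 N: the blade lifts it as it slides in and then drags, with about 3 to 15 N.
- screwdriver: Bystander: screwdriver with a rounded red handle 90 x 28 x 28 mm with a blue rear end and a round steel shaft 7 mm thick, 110 mm long, lying on the bench. Origin: centre of the handle's underside; x towards the tip.
- oil: Bystander: white oil bottle with a red cap, 44 mm across, 110 mm high, standing on the bench; origin: centre of its underside.
- bit_bin: Bystander: open blue bin 80 x 90 x 45 mm on the bench; origin: centre of its underside.
- feeler_grip (a point): Good place to grip the feeler: middle of the handle's section, 22 mm ahead of its origin, 15 mm above the underside; pinch across the 26 mm width with some 30 N (the balance point is about 13 mm further forward). Axes as the feeler.
- feeler_band (a point): Middle of the blue band round the blade, 45 mm behind the tip; the band is 16 mm wide (37 to 53 mm behind the tip). Axes as the feeler.
- post_mid (a point): Midway between the tops of the clamp's two guide posts, 57 mm behind the plates' front edge, 90 mm above the bench. The posts (10 mm thick, springs and brass nuts 18 mm) stand 37 mm either side of it and pass through the pressure plate; the blade goes between them.
There are look-alikes about, which are no part of the job. What is shaped like the feeler but orange or turquoise is not meant.

How it is judged:
By the outcome, as a careful person would: the job done as asked, in the order asked, and still so for the second after the job is handed in, while the arm keeps its last pose, push and grip.
It also fails if it takes over 35 s, if anything falls off the work surface, if the arm or the gripper's body presses on something with over 40 N, if the wrist force passes 120 N, or if a joint passes its speed limit or range.

## Working session

There is one attempt and no reset: what is moved stays moved. The work goes in short steps, Python scripts to look and compute and a tool call to move; the robot and the scene stay as the last step left them, time stands still between calls to the robot, and variables do not carry over. Pictures are saved under pics/ and viewed, at most 10 in all, crops included, and the job is handed in when it is done.

Besides the shell and the picture viewer there is one more tool, called after "Request:" as name(argument=value, ...), one argument or row to a line, values as JSON. carry_out: Moves the arm, as the interface text tells. Its arguments: {"type":"object","properties":{"motion":{"type":"array"},"squeeze":{"type":"number"}},"required":["motion"]}

```bash
mkdir -p pics; ls; python3 - <<'E'
from workcell import robot, vision
import cv2
for n in("side","top"):
    im=vision.get_image(n); cv2.imwrite(f"pics/{n}0.png",im[:,:,::-1])
    p=vision.camera_params(n); print(n,p)
s=robot.sense(); print(s)
E
```

```text
pics
side {'camera_matrix': array([[440.55827335,   0.        , 321.6606284 ],
       [  0.        , 440.55827335, 244.16191925],
       [  0.        ,   0.        ,   1.        ]]), 'dist': array([-0.03934998,  0.        ,  0.        ,  0.        ,  0.        ]), 'R': array([[ 0.70417056, -0.71002542, -0.00277808],
       [-0.48419451, -0.47733276, -0.73328651],
       [ 0.519326  ,  0.51770391, -0.67991409]]), 't': array([-0.33462278,  0.32735992,  0.6391658 ])}
top {'camera_matrix': array([[488.10326887,   0.        , 324.6855954 ],
       [  0.        , 488.10326887, 238.39266745],
       [  0.        ,   0.        ,   1.        ]]), 'dist': array([-0.09249575,  0.        ,  0.        ,  0.        ,  0.        ]), 'R': array([[-0.01431526, -0.99983463,  0.01121525],
       [-0.99471475,  0.01309963, -0.10183798],
       [ 0.10167422, -0.01261381, -0.99473778]]), 't': array([0.04467444, 0.51793292, 0.89953971])}
{'t': 0.1, 'qpos': array([-1.19747886,  0.61587104, -0.01263425,  1.42474894,  0.00809393,
        1.10337367, -0.04035177]), 'joint_vel': array([-9.63716454e-04, -8.53758787e-05,  5.62262022e-04, -3.40306916e-03,
       -8.97094116e-04,  6.99891922e-04,  1.92822358e-04]), 'effort': array([ 1.55340840e-03, -4.70381355e+01,  2.60403464e-01, -1.71570486e+01,
        1.01453779e-02,  5.94659534e-03, -9.16091352e-06]), 'tool_pos': array([0.25272492, 0.59811458, 0.230219  ]), 'orientation': array([-2.26676913e-04,  1.98518231e-01,  9.80096490e-01, -1.15356423e-03]), 'contact_force': array([0.06937348, 1.46628195, 0.20025707]), 'ft_torque': array([0.00422517, 0.03682997, 0.03702147]), 'gripper_force': 0.0, 'finger_gap': 1.0023221411518637}
```

View pics/top0.png

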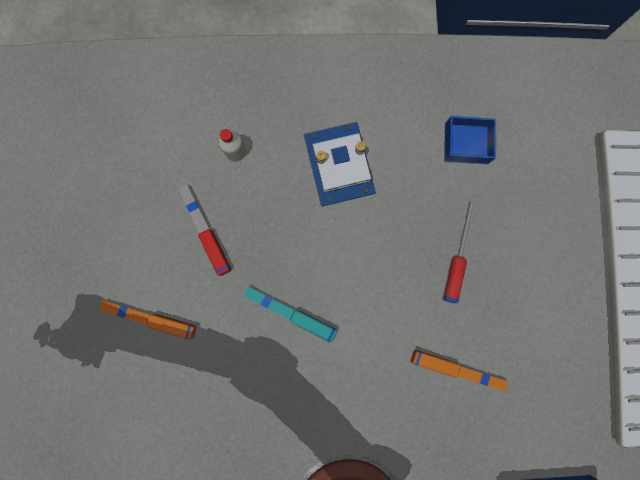

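View pics/side0.png

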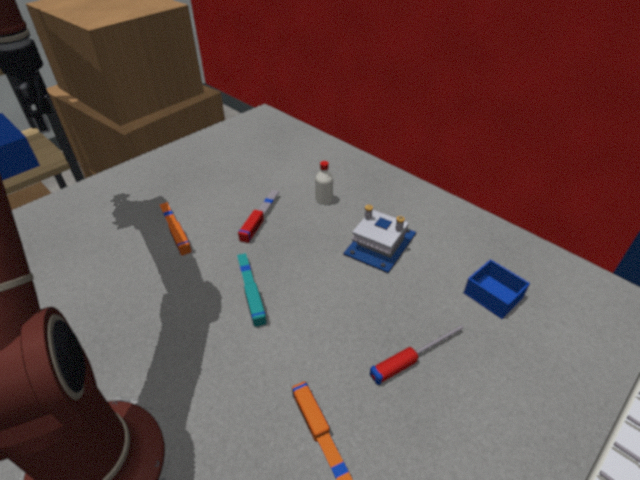

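The candidates in the top view are:
- Red with a flat blade and blue band, at (205,232): the feeler.
- Red with a round shaft, at (457,270): the screwdriver.
- Orange at (150,320) and (460,370), and turquoise at (290,313): the look-alikes.

The red bottle cap at (226,135) could only confuse a colour mask. I choose (205,232). The clamp is at (340,165), with its mouth facing down in the image, towards the robot.

```bash
cat > h.py <<'E'
import numpy as np, cv2
from workcell import robot, vision
P={n:vision.camera_params(n) for n in("side","top")}
def ray(n,uv):
    p=P[n]; q=cv2.undistortPoints(np.array(uv,float).reshape(-1,1,2),p["camera_matrix"],p["dist"])[:,0]
    d=np.c_[q,np.ones(len(q))]@p["R"]; return -p["R"].T@p["t"],d
def plane(n,uv,z):
    c,d=ray(n,uv); return c+d*((z-c[2])/d[:,2])[:,None]
def tri(u1,u2):
    c1,d1=ray("top",[u1]);c2,d2=ray("side",[u2]);d1=d1[0];d2=d2[0]
    s=np.linalg.lstsq(np.c_[d1,-d2],c2-c1,rcond=None)[0]
    a=c1+s[0]*d1;b=c2+s[1]*d2; return (a+b)/2,np.linalg.norm(a-b)
def proj(n,X):
    p=P[n]; return cv2.projectPoints(np.array(X,float).reshape(-1,1,3),cv2.Rodrigues(p["R"])[0],p["t"],p["camera_matrix"],p["dist"])[0][:,0]
def hsv(im): return cv2.cvtColor(im,cv2.COLOR_RGB2HSV)
def red(im):
    h=hsv(im); return cv2.inRange(h,(0,150,60),(4,255,255))|cv2.inRange(h,(172,150,60),(180,255,255))
def yellow(im): return cv2.inRange(hsv(im),(14,80,80),(32,255,255))
def blue(im): return cv2.inRange(hsv(im),(105,140,50),(130,255,255))
def blobs(m,roi,amin=8):
    x0,y0,x1,y1=roi; z=np.zeros_like(m); z[y0:y1,x0:x1]=m[y0:y1,x0:x1]
    cs=cv2.findContours(z,cv2.RETR_EXTERNAL,cv2.CHAIN_APPROX_NONE)[0]
    return [c for c in cs if cv2.contourArea(c)>=amin]
E
python3 - <<'E'
from h import *
np.set_printoptions(precision=4,suppress=True)
t=vision.get_image("top");s=vision.get_image("side")
for n,im,roi in(("top",t,(170,170,240,285)),("side",s,(225,180,300,250))):
  for nm,f in(("red",red),("blue",blue)):
    for c in blobs(f(im),roi):
        r=cv2.minAreaRect(c); m=cv2.moments(c); print(n,nm,m["m10"]/m["m00"],m["m01"]/m["m00"],r, cv2.contourArea(c))
        if n=="top": print(plane(n,cv2.boxPoints(r),.03 if nm=="red" else .0165))
ys={}
for n,im,roi in(("top",t,(290,110,390,210)),("side",s,(340,190,430,280))):
    ys[n]=[]
    for c in blobs(yellow(im),roi):
        m=cv2.moments(c); q=(m["m10"]/m["m00"],m["m01"]/m["m00"]); ys[n].append(q); print(n,"nut",q,cv2.contourArea(c),plane(n,[q],.085))
for a in ys["top"]:
    for b in ys["side"]: print(tri(a,b))
c=max(blobs(blue(t),(290,110,390,215)),key=cv2.contourArea); r=cv2.minAreaRect(c); print("foot",plane("top",cv2.boxPoints(r),.008))
w=cv2.inRange(hsv(t),(0,0,150),(180,70,255)); c=max(blobs(w,(300,115,380,210)),key=cv2.contourArea); r=cv2.minAreaRect(c); print("plate",plane("top",cv2.boxPoints(r),.058),cv2.boxPoints(r))
a=cv2.resize(t[170:290,165:245],None,fx=4,fy=4,interpolation=2);b=cv2.resize(t[110:230,290:390],None,fx=4,fy=4,interpolation=2)
cv2.imwrite("pics/crop1.png",np.hstack([a,b])[:,:,::-1])
E
```

```text
top red 223.53594771241828 271.34640522875816 ((223.90000915527344, 271.3000183105469), (3.130495309829712, 12.969193458557129), 63.43495178222656) 25.5
[[0.4558 0.2402 0.03  ]
 [0.4664 0.2183 0.03  ]
 [0.4611 0.2157 0.03  ]
 [0.4505 0.2375 0.03  ]]
top red 212.4077410744077 249.20887554220886 ((212.607421875, 249.19032287597656), (40.35530471801758, 13.906218528747559), 64.1336441040039) 499.5
[[0.5295 0.2787 0.03  ]
 [0.5408 0.2548 0.03  ]
 [0.4715 0.2209 0.03  ]
 [0.4603 0.2445 0.03  ]]
top blue 192.1139601139601 206.21082621082618 ((192.10003662109375, 206.20001220703125), (6.708203315734863, 9.838699340820312), 63.43495178222656) 58.5
[[0.5873 0.3051 0.0165]
 [0.5957 0.288  0.0165]
 [0.5838 0.2819 0.0165]
 [0.5755 0.299  0.0165]]
side red 243.75 236.61666666666667 ((243.5, 236.5), (9.0, 9.0), 90.0) 60.0
side red 252.4919590643275 221.07456140350877 ((253.07688903808594, 221.8845977783203), (13.312806129455566, 25.793560028076172), 33.6900634765625) 228.0
side blue 268.62666666666667 200.33333333333331 ((268.5588684082031, 200.26473999023438), (7.033533096313477, 2.66789197921752
[... 217 characters left out ...]
, 219.0) 32.0 [[ 0.6824 -0.0265  0.085 ]]
side nut (368.5, 207.32777777777775) 30.0 [[0.666  0.0464 0.085 ]]
(array([0.697 , 0.0191, 0.046 ]), np.float64(0.06372538292256544))
(array([0.6629, 0.0435, 0.0884]), np.float64(0.0007964438197489339))
(array([ 0.6796, -0.0286,  0.088 ]), np.float64(0.0007959784054156186))
(array([ 0.6416, -0.006 ,  0.1373]), np.float64(0.05750242929674312))
foot [[ 0.7287  0.0755  0.008 ]
 [ 0.7546 -0.0315  0.008 ]
 [ 0.6093 -0.0623  0.008 ]
 [ 0.5846  0.0429  0.008 ]]
plate [[ 0.6936  0.0583  0.058 ]
 [ 0.7153 -0.0292  0.058 ]
 [ 0.6272 -0.0484  0.058 ]
 [ 0.6062  0.0381  0.058 ]] [[312.4706 143.8823]
 [358.8236 132.2941]
 [370.2353 177.9412]
 [323.8824 189.5294]]
```

View pics/crop1.png

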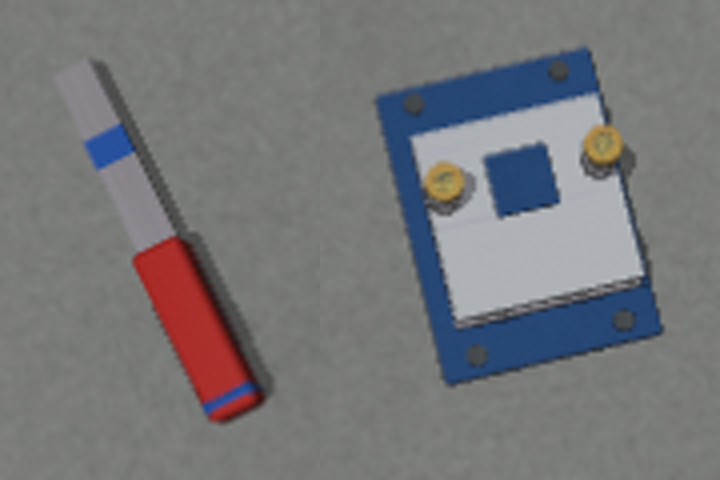

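The crop shows a square-edged red handle, a rear blue ring and a flat blade with its band, so this is the feeler. The sizes agree: rear to band measures 146 mm against an expected 145, and the nuts are 74 mm apart. The estimates are:
- **Feeler:** yaw 27.2°, grip at (0.5156, 0.257).
- **Clamp:** yaw 13.1°, mouth at (0.616, -0.005).

First I turn the tool so its x axis lies along the feeler, which is +130° about tool z.

Request:
carry_out(
  motion=[
    [0, 0, 1, 0, 0, 0, 1],
    [0, 0, 1, 0, 0, 0, 1],
    [0, 0, 1, 0, 0, 0, 1],
    [0, 0, 1, 0, 0, 0, 1],
    [0, 0, 1, 0, 0, 0, 1],
    [0, 0, 1, 0, 0, 0, 1],
    [0, 0, 1, 0, 0, 0, 1],
    [0, 0, 1, 0, 0, 0, 1],
    [0, 0, 1, 0, 0, 0, 1],
    [0, 0, 1, 0, 0, 0, 1],
    [0, 0, 1, 0, 0, 0, 1],
  ],
  squeeze=30,
)

```text
t: 1.12
tool_pos: [0.2528, 0.5986, 0.231]
orientation: [0.0, 0.702, 0.712, -0.0]
contact_force: [0.2, 0.3, 0.8]
finger_gap: 0.998
gripper_force: 0.0
```

Request:
carry_out(
  motion=[
    [0, 0, 1, 0, 0, 0, 1],
    [0, 0, 1, 0, 0, 0, 1],
    [0, 0, 1, 0, 0, 0, 1],
    [0, 0, 1, 0, 0, 0, 1],
    [0, 0, 1, 0, 0, 0, 1],
    [0, 0, 1, 0, 0, 0, 1],
    [0, 0, 1, 0, 0, 0, 1],
    [0, 0, 1, 0, 0, 0, 1],
    [0, 0, 1, 0, 0, 0, 1],
    [0, 0, 1, 0, 0, 0, 1],
    [0, 0, 0.65, 0, 0, 0, 1],
    [0, 0, 0, 0, 0, 0, 1],
  ],
)

```text
t: 2.12
tool_pos: [0.2525, 0.5987, 0.2308]
orientation: [0.0, 0.972, 0.235, -0.0]
contact_force: [-0.6, -0.5, -0.1]
finger_gap: 0.997
gripper_force: 0.0
```

```bash
cat >> h.py <<'E'
from scipy.spatial.transform import Rotation as Ro
def go(pos,yaw):
    "remaining move to a tool-down pose: turn (6 deg units) and shift (25 mm units) in present tool axes"
    s=robot.sense(); o=s["orientation"]; T=Ro.from_quat([*o[1:],o[0]])
    G=Ro.from_euler("z",yaw,degrees=True)*Ro.from_euler("x",180,degrees=True)
    print("t",s["t"],"pos",s["tool_pos"].round(4),"turn",((T.inv()*G).as_rotvec(degrees=True)/6).round(3),"shift now",(T.inv().apply(np.array(pos)-s["tool_pos"])/.025).round(3),"in goal axes",(G.inv().apply(np.array(pos)-s["tool_pos"])/.025).round(3),"F",s["contact_force"].round(2),"gap",round(s["finger_gap"],3),"grip",round(s["gripper_force"],1),"q",s["qpos"].round(2))
E
python3 -c "
from h import *
go((.5156,.257,.09),27.2)"
```

```text
t 2.1167 pos [0.2525 0.5987 0.2308] turn [ 0.007  0.007 -0.006] shift now [ 3.129 16.962  5.642] in goal axes [ 3.114 16.968  5.631] F [-0.61 -0.51 -0.14] gap 0.997 grip 0.0 q [-1.53  0.68  0.6   1.44 -0.39  1.15 -1.97]
```

Request:
carry_out(
  motion=[
    [0, 0, 0, 0.156, 0.848, 0.28, 1],
    [0, 0, 0, 0.156, 0.848, 0.28, 1],
    [0, 0, 0, 0.156, 0.848, 0.28, 1],
    [0, 0, 0, 0.156, 0.848, 0.28, 1],
    [0, 0, 0, 0.156, 0.848, 0.28, 1],
    [0, 0, 0, 0.156, 0.848, 0.28, 1],
    [0, 0, 0, 0.156, 0.848, 0.28, 1],
    [0, 0, 0, 0.156, 0.848, 0.28, 1],
    [0, 0, 0, 0.156, 0.848, 0.28, 1],
    [0, 0, 0, 0.156, 0.848, 0.28, 1],
  ],
)

```text
t: 2.95
tool_pos: [0.385, 0.4272, 0.161]
orientation: [-0.0, 0.972, 0.236, -0.0]
contact_force: [-0.2, -0.2, -0.3]
finger_gap: 1.0
gripper_force: 0.0
```

Request:
carry_out(
  motion=[
    [0, 0, 0, 0.156, 0.848, 0.28, 1],
    [0, 0, 0, 0.156, 0.848, 0.28, 1],
    [0, 0, 0, 0.156, 0.848, 0.28, 1],
    [0, 0, 0, 0.156, 0.848, 0.28, 1],
    [0, 0, 0, 0.156, 0.848, 0.28, 1],
    [0, 0, 0, 0.156, 0.848, 0.28, 1],
    [0, 0, 0, 0.156, 0.848, 0.28, 1],
    [0, 0, 0, 0.156, 0.848, 0.28, 1],
    [0, 0, 0, 0.156, 0.848, 0.28, 1],
    [0, 0, 0, 0.156, 0.848, 0.28, 1],
    [0, 0, 0, 0, 0, 0, 1],
    [0, 0, 0, 0, 0, 0, 1],
  ],
)

```text
t: 3.95
tool_pos: [0.5167, 0.2557, 0.091]
orientation: [0.0, 0.972, 0.234, -0.0]
contact_force: [0.2, -0.2, 0.8]
finger_gap: 1.004
gripper_force: 0.0
```

```bash
python3 -c "
from h import *
go((.5156,.257,.004),27.2)"
```

```text
t 3.95 pos [0.5167 0.2557 0.091 ] turn [ 0.004  0.007 -0.017] shift now [-0.013 -0.067  3.482] in goal axes [-0.015 -0.066  3.482] F [ 0.16 -0.24  0.76] gap 1.004 grip 0.0 q [-0.79  0.72  0.47  1.8  -0.46  0.74 -1.17]
```

Now I descend, then close on the handle.

Request:
carry_out(
  motion=[
    [0, 0, 0, -0.015, -0.06, 0.6, 1],
    [0, 0, 0, 0, 0, 0.6, 1],
    [0, 0, 0, 0, 0, 0.6, 1],
    [0, 0, 0, 0, 0, 0.6, 1],
    [0, 0, 0, 0, 0, 0.5, 1],
    [0, 0, 0, 0, 0, 0.4, 1],
    [0, 0, 0, 0, 0, 0.15, 1],
    [0, 0, 0, 0, 0, 0, 1],
  ],
)

```text
t: 4.62
tool_pos: [0.5144, 0.2587, 0.0043]
orientation: [-0.0, 0.972, 0.236, -0.001]
contact_force: [0.1, 0.2, 0.2]
finger_gap: 1.0
gripper_force: 0.0
```

Request:
carry_out(
  motion=[
    [0, 0, 0, 0, 0, 0, 0.5],
    [0, 0, 0, 0, 0, 0, 0.4],
    [0, 0, 0, 0, 0, 0, 0.2],
    [0, 0, 0, 0, 0, 0, 0],
    [0, 0, 0, 0, 0, 0, 0],
    [0, 0, 0, 0, 0, 0, 0],
    [0, 0, 0, 0, 0, 0, 0],
    [0, 0, 0, 0, 0, 0, 0],
  ],
  squeeze=35,
)

```text
t: 5.28
tool_pos: [0.5156, 0.2586, 0.0056]
orientation: [-0.0, 0.972, 0.235, 0.001]
contact_force: [-1.1, 0.0, 4.5]
finger_gap: 0.298
gripper_force: 35.8
```

The grip holds, at an opening of 0.298, which is about 25–26 mm. Next I lift and turn to the clamp's yaw.

Request:
carry_out(
  motion=[
    [0, 0, 0, 0, 0, -0.2, 0],
    [0, 0, 0, 0, 0, -0.4, 0],
    [0, 0, 0, 0, 0, -0.6, 0],
    [0, 0, 0, 0, 0, -0.7, 0],
    [0, 0, 0.4, 0, 0, -0.7, 0],
    [0, 0, 0.5, 0, 0, -0.6, 0],
    [0, 0, 0.5, 0, 0, -0.5, 0],
    [0, 0, 0.5, 0, 0, -0.3, 0],
    [0, 0, 0.45, 0, 0, 0, 0],
    [0, 0, 0, 0, 0, 0, 0],
  ],
)

```text
t: 6.12
tool_pos: [0.515, 0.2586, 0.106]
orientation: [-0.0, 0.994, 0.114, 0.0]
contact_force: [0.2, -0.5, -1.5]
finger_gap: 0.299
gripper_force: 35.1
```

```bash
python3 -c "
from h import *
go((.4718,-.0389,.10),13.1)"
```

```text
t 6.1167 pos [0.515  0.2586 0.106 ] turn [-0.001 -0.007 -0.005] shift now [-4.375 11.2    0.234] in goal axes [-4.382 11.197  0.239] F [ 0.18 -0.52 -1.54] gap 0.299 grip 35.1 q [-0.84  0.71  0.56  1.79 -0.51  0.78 -1.37]
```

Request:
carry_out(
  motion=[
    [0, 0, 0, -0.15, 0.35, 0, 0],
    [0, 0, 0, -0.274, 0.7, 0, 0],
    [0, 0, 0, -0.274, 0.7, 0, 0],
    [0, 0, 0, -0.274, 0.7, 0, 0],
    [0, 0, 0, -0.274, 0.7, 0, 0],
    [0, 0, 0, -0.274, 0.7, 0, 0],
    [0, 0, 0, -0.274, 0.7, 0, 0],
    [0, 0, 0, -0.274, 0.7, 0, 0],
    [0, 0, 0, -0.274, 0.7, 0, 0],
  ],
)

```text
t: 6.87
tool_pos: [0.4907, 0.0984, 0.1049]
orientation: [0.0, 0.993, 0.114, -0.001]
contact_force: [-0.4, -0.4, -1.2]
finger_gap: 0.293
gripper_force: 35.1
```

Request:
carry_out(
  motion=[
    [0, 0, 0, -0.274, 0.7, 0, 0],
    [0, 0, 0, -0.274, 0.7, 0, 0],
    [0, 0, 0, -0.274, 0.7, 0, 0],
    [0, 0, 0, -0.274, 0.7, 0, 0],
    [0, 0, 0, -0.274, 0.7, 0, 0],
    [0, 0, 0, -0.274, 0.7, 0, 0],
    [0, 0, 0, -0.274, 0.7, 0, 0],
    [0, 0, 0, -0.12, 0.35, 0, 0],
    [0, 0, 0, 0, 0, 0, 0],
    [0, 0, 0, 0, 0, 0, 0],
  ],
)

```text
t: 7.7
tool_pos: [0.4716, -0.0391, 0.105]
orientation: [-0.0, 0.994, 0.114, -0.0]
contact_force: [-0.3, 1.3, -0.6]
finger_gap: 0.299
gripper_force: 35.1
```

```bash
python3 - <<'E'
from h import *
go((.4718,-.0389,.0365),13.1)
t=vision.get_image("top");s=vision.get_image("side")
a=cv2.resize(t[130:330,270:420],None,fx=2.8,fy=2.8,interpolation=2);b=cv2.resize(s[180:330,290:430],None,fx=2.6,fy=2.6,interpolation=2)
o=np.zeros((560,800,3),np.uint8);o[:a.shape[0],:a.shape[1]]=a;o[:b.shape[0],430:430+b.shape[1]]=b
cv2.imwrite("pics/pre.png",o[:,:,::-1])
E
```

```text
t 7.7 pos [ 0.4716 -0.0391  0.105 ] turn [-0.007  0.004 -0.007] shift now [ 0.012 -0.004  2.74 ] in goal axes [ 0.011 -0.006  2.74 ] F [-0.33  1.33 -0.64] gap 0.299 grip 35.1 q [-0.29  0.58  0.49  2.07 -0.48  0.6  -0.81]
```

View pics/pre.png

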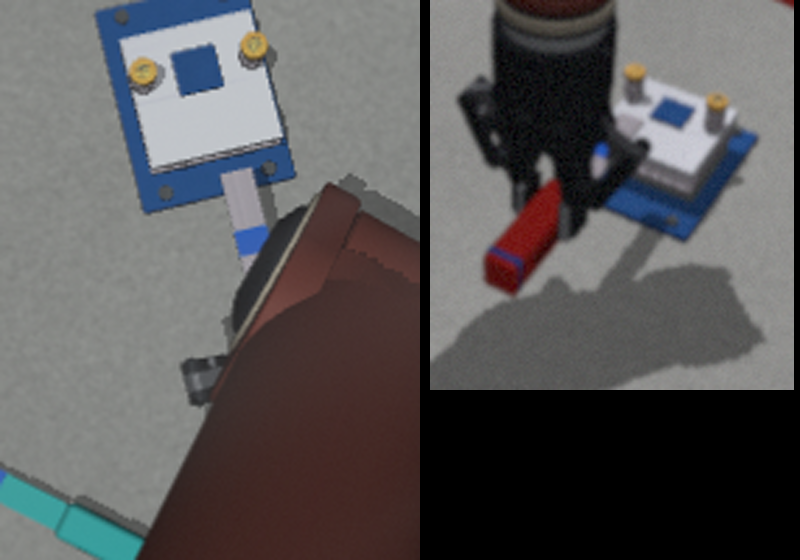

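The top view shows the blade tip at about (355,191) and its band at (360,216), lined up ahead of the clamp. The side view shows the handle level in the fingers. Next I lower to mouth height and measure there.

Request:
carry_out(
  motion=[
    [0, 0, 0, 0, 0, 0.3, 0],
    [0, 0, 0, 0, 0, 0.5, 0],
    [0, 0, 0, 0, 0, 0.6, 0],
    [0, 0, 0, 0, 0, 0.6, 0],
    [0, 0, 0, 0, 0, 0.5, 0],
    [0, 0, 0, 0, 0, 0.24, 0],
    [0, 0, 0, 0, 0, 0, 0],
    [0, 0, 0, 0, 0, 0, 0],
    [0, 0, 0, 0, 0, 0, 0],
  ],
)

```text
t: 8.55
tool_pos: [0.4724, -0.0389, 0.0369]
orientation: [0.0, 0.993, 0.114, 0.0]
contact_force: [-0.1, 0.9, -0.3]
finger_gap: 0.301
gripper_force: 35.1
```

```bash
python3 - <<'E'
from h import *
np.set_printoptions(precision=4,suppress=True)
go((.4718,-.0389,.0365),13.1)
t=vision.get_image("top");s=vision.get_image("side")
for z,p in((.0465,"tip/blade"),): 
  for c in blobs(blue(t),(340,195,390,260)):
    m=cv2.moments(c); r=cv2.minAreaRect(c); q=(m["m10"]/m["m00"],m["m01"]/m["m00"]); print("band top",q,r,plane("top",[q],.048))
    X=plane("top",[q],.048)[0]
u=np.array([np.cos(np.radians(13.1)),np.sin(np.radians(13.1))]);mo=np.array([.616,-.0054])
d=X[:2]-mo; print("band along, lateral(left)",d@u,d@[-u[1],u[0]])
x0,y0=320,150; C=cv2.resize(t[x0-320+150:260,310:420],None,fx=5,fy=5,interpolation=2)
b=cv2.resize(s[195:265,330:400],None,fx=3.5,fy=3.5,interpolation=2)
o=np.zeros((550,800,3),np.uint8);o[:C.shape[0],:C.shape[1]]=C;o[:b.shape[0],555:800]=b
cv2.imwrite("pics/pre2.png",o[:,:,::-1])
E
```

```text
t 8.55 pos [ 0.4724 -0.0389  0.0369] turn [ 0.003 -0.008  0.005] shift now [-0.021 -0.006  0.018] in goal axes [-0.021 -0.006  0.018] F [-0.11  0.91 -0.34] gap 0.301 grip 35.1 q [-0.21  0.69  0.37  2.12 -0.58  0.43 -0.72]
band top (356.4583333333333, 220.41388888888886) ((356.76470947265625, 220.55885314941406), (7.761139392852783, 9.943960189819336), 75.96376037597656) [[ 0.5491 -0.0218  0.048 ]]
band top (345.9490196078431, 196.73333333333332) ((352.5, 197.5), (5.0, 25.0), 90.0) [[ 0.5941 -0.0031  0.048 ]]
band along, lateral(left) -0.020831046526481985 0.007244161050609022
```

View pics/pre2.png

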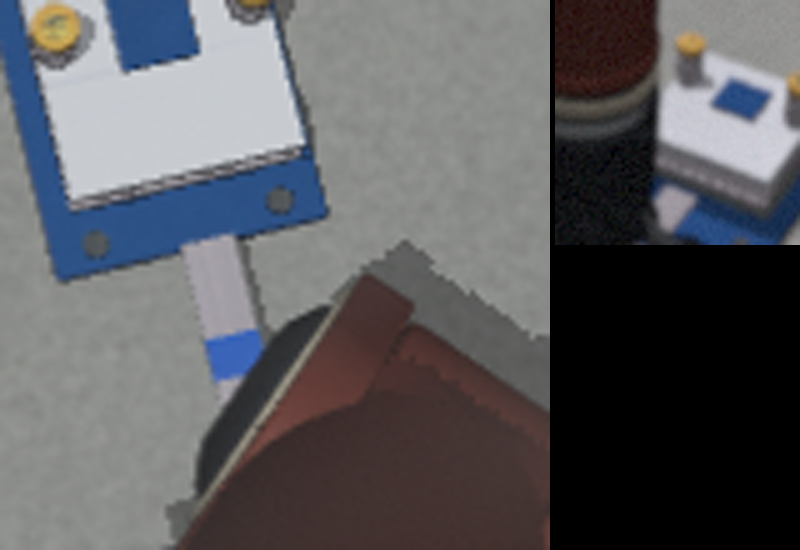

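In the top view the blade tip is at about (352,198), the band at (356.5,220.4), and the plates' front edge is ahead at about y=186. Lateral error at the band is only about -1 mm. Now I check the tip position, height and yaw.

```bash
python3 - <<'E'
from h import *
np.set_printoptions(precision=4,suppress=True)
t=vision.get_image("top");s=vision.get_image("side")
u=np.array([np.cos(np.radians(13.1)),np.sin(np.radians(13.1))]);n=np.array([-u[1],u[0]]);mo=np.array([.616,-.0054])
def rel(X): return (X[:2]-mo)@u,(X[:2]-mo)@n,X[2]
def pale(im): return cv2.inRange(hsv(im),(0,0,118),(180,60,255))
for nm,im,roi in(("top",t,(340,197,366,217)),("side",s,(355,244,378,266))):
    for c in blobs(pale(im),roi,15):
        r=cv2.minAreaRect(c); print(nm,"blade",r,cv2.boxPoints(r).round(1).tolist())
        if nm=="top":
            for q in plane("top",cv2.boxPoints(r),.048): print(" ",rel(q))
            m=cv2.fitLine(c,cv2.DIST_L2,0,.01,.01).ravel(); l=plane("top",[m[2:]-m[:2]*10,m[2:]+m[:2]*10],.048); v=l[1]-l[0]; print("yaw",np.degrees(np.arctan2(v[1],v[0]))%180)
tip=mo+u*(-.0239)
for z in(.0435,.0465,.0495): print(z,"tip top corners would be side px",proj("side",[[*(tip+n*.01),z],[*(tip-n*.01),z]]).round(1).tolist(),"top",proj("top",[[*(tip+n*.01),z],[*(tip-n*.01),z]]).round(1).tolist())
b=cv2.resize(s[235:275,345:390],None,fx=14,fy=14,interpolation=cv2.INTER_CUBIC); cv2.imwrite("pics/sidetip.png",b[:,:,::-1])
E
```

```text
top blade ((362.0, 206.0), (18.0, 6.0), 90.0) [[359.0, 197.0], [365.0, 197.0], [365.0, 215.0], [359.0, 215.0]]
  (np.float64(-0.02713217251555045), np.float64(-0.016381241047276045), np.float64(0.04800000000000004))
  (np.float64(-0.029802999209701673), np.float64(-0.027313427016262395), np.float64(0.04800000000000004))
  (np.float64(-0.06278709732630634), np.float64(-0.0188071465810196), np.float64(0.04800000000000004))
  (np.float64(-0.060117232602257265), np.float64(-0.007924206235850703), np.float64(0.04800000000000004))
yaw 5.578519232887231
top blade ((350.0, 206.5), (19.0, 20.0), 90.0) [[340.0, 197.0], [360.0, 197.0], [360.0, 216.0], [340.0, 216.0]]
  (np.float64(-0.01867282626037292), np.float64(0.01818299654972295), np.float64(0.04800000000000004))
  (np.float64(-0.027577311147678734), np.float64(-0.018202627104119493), np.float64(0.04800000000000004))
  (np.float64(-0.06238621783049765), np.float64(-0.009269782232017122), np.float64(0.04800000000000004))
  (np.float64(-0.0534916338184678), np.float64(0.02694506569778063), np.float64(0.04800000000000004))
yaw 116.1190828815628
side blade ((362.800048828125, 253.90003967285156), (9.391485214233398, 11.627553939819336), 26.56505012512207) [[356.0, 257.0], [361.20001220703125, 246.60000610351562], [369.6000061035156, 250.8000030517578], [364.3999938964844, 261.20001220703125]]
0.0435 tip top corners would be side px [[361.0, 249.0], [369.6, 252.5]] top [[344.8, 199.1], [355.1, 196.6]]
0.0465 tip top corners would be side px [[361.1, 248.0], [369.7, 251.4]] top [[344.9, 198.8], [355.2, 196.3]]
0.0495 tip top corners would be side px [[361.2, 246.9], [369.8, 250.4]] top [[345.0, 198.5], [355.3, 196.0]]
```

View pics/sidetip.png

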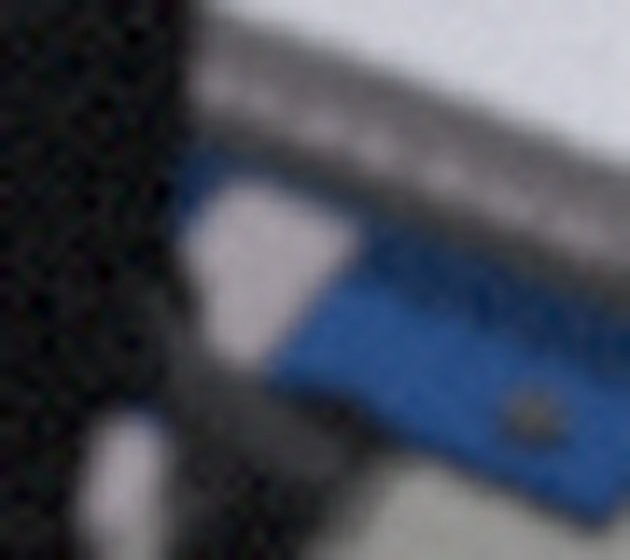

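The side crop puts the tip corners at (361.1,247.7) and (371.1,251.1). Predicted for a tip at mouth height is (361.1,248.0) and (369.7,251.4), so height is right to about 1 mm. Yaw still needs a sub-pixel check from the blade's edges.

```bash
python3 - <<'E'
from h import *
np.set_printoptions(precision=4,suppress=True,linewidth=200)
t=np.mean([vision.get_image("top").astype(float) for _ in range(4)],0)
r=t[:,:,0]
for y in (201,206,211,221): print(y,r[y,340:368].astype(int))
u=np.array([np.cos(np.radians(13.1)),np.sin(np.radians(13.1))]);n=np.array([-u[1],u[0]]);mo=np.array([.616,-.0054])
L=[];R=[]
for y in range(200,216):
    c=349.8+(y-198)*.24; a=int(round(c)); mid=np.median(r[y,a-2:a+3])
    for side,S in((-1,L),(1,R)):
        p=[r[y,a+side*k] for k in range(10)]; bg=np.median(p[7:]); th=(mid+bg)/2
        k=next((k for k in range(1,9) if p[k]<th),None)
        if k: S.append((a+side*(k-1+(p[k-1]-th)/(p[k-1]-p[k])),y))
for nm,S in(("L",L),("R",R)):
    X=plane("top",S,.048); d=X[:,:2]-mo; f=np.polyfit(d@u,d@n,1); print(nm,len(S),"yaw off deg",np.degrees(np.arctan(f[0])),"lateral at tip",np.polyval(f,-.024),"at band",np.polyval(f,-.069), "res",np.std(d@n-np.polyval(f,d@u)))
E
```

```text
201 [ 47  52  80  85 109 136 121 157 163 163 161 165 165 163 162 160 162 156 105  92 132 136 138 138 137 140 139 142]
206 [142 142 144 139 139 142 142 140 157 164 163 160 163 165 163 161 160 160 160 108  91 126 136 138 140 138 137 140]
211 [137 138 140 139 139 140 142 142 141 135 161 164 161 162 165 162 161 161 160 161 131  97  91 132 137 135 134 135]
221 [139 138 140 142 140 138 140 140 140 140 139 100  65  58  58  58  60  59  59  60  60  54  46  46  46  47  47  48]
L 16 yaw off deg 1.5314183579037497 lateral at tip 0.008491074137485958 at band 0.007288014468889488 res 0.0005609934614080451
R 16 yaw off deg -0.8275633515978964 lateral at tip -0.011742366968544821 at band -0.011092355029511218 res 0.00023364218975858325
```

Yaw is within about 0.5°, and the blade sits about 1.6 mm right of the mouth's middle. I shift 1.5 mm left and go in slowly, watching the force. Total travel needed is about 69 mm, or 2.76 units.

Request:
carry_out(
  motion=[
    [0, 0, 0, 0, -0.06, 0, 0],
    [0, 0, 0, 0.1, 0, 0, 0],
    [0, 0, 0, 0.15, 0, 0, 0],
    [0, 0, 0, 0.15, 0, 0, 0],
    [0, 0, 0, 0.15, 0, 0, 0],
    [0, 0, 0, 0.15, 0, 0, 0],
    [0, 0, 0, 0.15, 0, 0, 0],
    [0, 0, 0, 0.15, 0, 0, 0],
    [0, 0, 0, 0.15, 0, 0, 0],
    [0, 0, 0, 0.15, 0, 0, 0],
    [0, 0, 0, 0.1, 0, 0, 0],
    [0, 0, 0, 0, 0, 0, 0],
  ],
)

```text
t: 9.95
tool_pos: [0.5064, -0.0295, 0.0366]
orientation: [0.0, 0.993, 0.114, 0.0]
contact_force: [-0.3, 0.6, -0.7]
finger_gap: 0.293
gripper_force: 35.1
```

```bash
python3 -c "
from h import *
go((.5394,-.0217,.0365),13.1); print(robot.sense()['ft_torque'].round(2))"
```

```text
t 9.95 pos [ 0.5064 -0.0295  0.0366] turn [ 0.003 -0.006  0.004] shift now [ 1.357 -0.005  0.003] in goal axes [ 1.357 -0.006  0.002] F [-0.33  0.59 -0.71] gap 0.293 grip 35.1 q [-0.24  0.73  0.4   2.03 -0.57  0.5  -0.77]
[ 0.02 -0.04 -0.03]
```

Request:
carry_out(
  motion=[
    [0, 0, 0, 0.1, 0, 0, 0],
    [0, 0, 0, 0.1, 0, 0, 0],
    [0, 0, 0, 0.1, 0, 0, 0],
    [0, 0, 0, 0.1, 0, 0, 0],
    [0, 0, 0, 0.1, 0, 0, 0],
    [0, 0, 0, 0.1, 0, 0, 0],
    [0, 0, 0, 0, 0, 0, 0],
  ],
)

```text
t: 10.53
tool_pos: [0.5126, -0.0277, 0.0352]
orientation: [-0.001, 0.994, 0.113, -0.008]
contact_force: [-12.2, -2.4, 1.8]
finger_gap: 0.295
gripper_force: 35.5
```

```bash
python3 -c "
from h import *
go((.5394,-.0217,.0365),13.1); print(robot.sense()['ft_torque'].round(2))"
```

```text
t 10.5333 pos [ 0.5126 -0.0277  0.0352] turn [-0.038  0.141 -0.027] shift now [ 1.098  0.005 -0.068] in goal axes [ 1.098  0.009 -0.052] F [-12.24  -2.39   1.75] gap 0.295 grip 35.5 q [-0.25  0.74  0.41  2.   -0.56  0.53 -0.79]
[-0.57  1.91 -0.06]
```

The tip met the throat at about 17 mm: the arm yielded, dipping 1.3 mm and pitching 0.85° nose-down, so the tip is about 3 mm low on the lower flare. I ease back, lift and pitch the tip up to compensate, then push again.

Request:
carry_out(
  motion=[
    [0, 0, 0, -0.2, 0, 0, 0],
    [0, 0.07, 0, 0, 0, -0.03, 0],
    [0, 0.07, 0, 0, 0, -0.03, 0],
    [0, 0, 0, 0, 0, 0, 0],
    [0, 0, 0, 0.1, 0, 0, 0],
    [0, 0, 0, 0.1, 0, 0, 0],
    [0, 0, 0, 0, 0, 0, 0],
    [0, 0, 0, 0, 0, 0, 0],
  ],
)

```text
t: 11.2
tool_pos: [0.5188, -0.0263, 0.0378]
orientation: [-0.001, 0.993, 0.114, 0.006]
contact_force: [-3.3, -1.7, -3.6]
finger_gap: 0.299
gripper_force: 34.7
```

```bash
python3 -c "
from h import *
go((.5394,-.0217,.0365),13.1); print(robot.sense()['ft_torque'].round(2))"
```

```text
t 11.2 pos [ 0.5188 -0.0263  0.0378] turn [-0.01  -0.114 -0.002] shift now [0.842 0.005 0.063] in goal axes [0.843 0.005 0.053] F [-3.26 -1.65 -3.61] gap 0.299 grip 34.7 q [-0.24  0.73  0.4   2.   -0.57  0.51 -0.78]
[-0.37  1.16 -0.04]
```

The blade is through the throat at about 24 mm, with drag of 3–4 N and the nose slightly high. I level it while sliding further.

Request:
carry_out(
  motion=[
    [0, -0.03, 0, 0.1, 0, 0.01, 0],
    [0, -0.03, 0, 0.1, 0, 0.015, 0],
    [0, -0.03, 0, 0.1, 0, 0.015, 0],
    [0, 0, 0, 0.1, 0, 0, 0],
    [0, 0, 0, 0, 0, 0, 0],
    [0, 0, 0, 0, 0, 0, 0],
  ],
)

```text
t: 11.7
tool_pos: [0.5311, -0.0238, 0.0376]
orientation: [-0.0, 0.993, 0.114, 0.003]
contact_force: [-5.0, -0.8, -0.1]
finger_gap: 0.298
gripper_force: 35.1
```

```bash
python3 -c "
from h import *
go((.5394,-.0217,.0365),13.1); print(robot.sense()['ft_torque'].round(2))"
```

```text
t 11.7 pos [ 0.5311 -0.0238  0.0376] turn [ 0.004 -0.065  0.006] shift now [ 0.342 -0.006  0.045] in goal axes [ 0.342 -0.006  0.043] F [-5.   -0.83 -0.15] gap 0.298 grip 35.1 q [-0.26  0.75  0.41  1.96 -0.56  0.54 -0.8 ]
[-0.16  0.73  0.02]
```

Request:
carry_out(
  motion=[
    [0, -0.02, 0, 0.1, 0, 0.01, 0],
    [0, -0.02, 0, 0.1, 0, 0.01, 0],
    [0, -0.02, 0, 0.1, 0, 0.01, 0],
    [0, 0, 0, 0.05, 0, 0, 0],
    [0, 0, 0, 0, 0, 0, 0],
    [0, 0, 0, 0, 0, 0, 0],
  ],
)

```text
t: 12.2
tool_pos: [0.5387, -0.0222, 0.037]
orientation: [0.0, 0.993, 0.114, -0.0]
contact_force: [-6.1, -1.6, 2.9]
finger_gap: 0.299
gripper_force: 35.5
```

```bash
python3 - <<'E'
from h import *
go((.5394,-.0217,.0365),13.1); print(robot.sense()['ft_torque'].round(2))
t=vision.get_image("top");s=vision.get_image("side")
a=cv2.resize(t[140:250,310:410],None,fx=4,fy=4,interpolation=2);b=cv2.resize(s[195:285,335:430],None,fx=4,fy=4,interpolation=2)
o=np.zeros((440,800,3),np.uint8);o[:a.shape[0],:a.shape[1]]=a;o[:b.shape[0],410:410+b.shape[1]]=b
cv2.imwrite("pics/in1.png",o[:,:,::-1])
E
```

```text
t 12.2 pos [ 0.5387 -0.0222  0.037 ] turn [ 0.     0.008 -0.   ] shift now [ 0.032 -0.013  0.02 ] in goal axes [ 0.032 -0.013  0.02 ] F [-6.11 -1.56  2.85] gap 0.299 grip 35.5 q [-0.27  0.76  0.42  1.94 -0.55  0.56 -0.81]
[-0.25  0.99 -0.06]
```

View pics/in1.png

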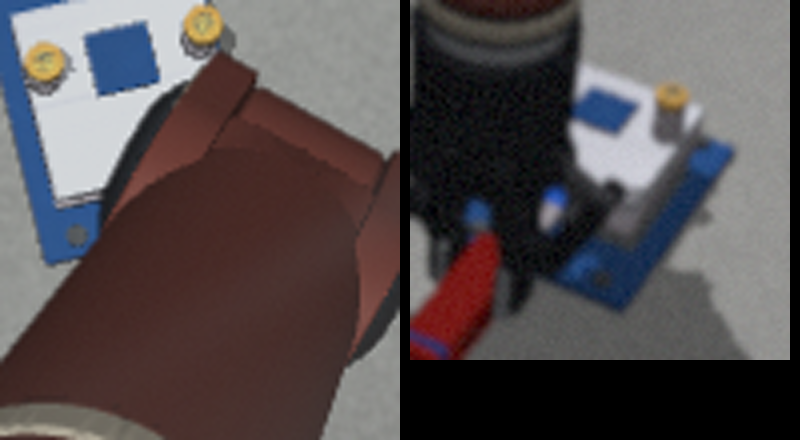

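In the top view the wrist hides the blade. In the side view, blue over pale shows through the fingers at about (371,244), which is probably the band's rear edge at the mouth. The rear ring is at about (339,280). I'll check both against predictions.

```bash
python3 - <<'E'
from h import *
np.set_printoptions(precision=1,suppress=True,linewidth=200)
s=np.mean([vision.get_image("side").astype(float) for _ in range(4)],0)
u=np.array([np.cos(np.radians(13.1)),np.sin(np.radians(13.1))]);n=np.array([-u[1],u[0]]);mo=np.array([.616,-.0054])
for l in(.01,0,-.01):
  print("lat",l,{a:proj("side",[[*(mo+u*a/1000+n*l),.048]])[0].round(1).tolist() for a in(-16,-12,-8,-4,0,8)})
print("pale/blue column pixels:")
for y in range(236,254): print(y,[tuple(int(v) for v in s[y,x]) for x in range(367,375)])
# handle rear top edge predicted: tip at +45 => rear at 45-190
for tip in(38,45,52): print("rear top mid",tip,proj("side",[[*(mo+u*(tip-190)/1000+n*l),.0615] for l in(.013,0,-.013)]).round(1).tolist())
im=s.astype(np.uint8); b=cv2.resize(im[255:310,320:375],None,fx=10,fy=10,interpolation=cv2.INTER_CUBIC); cv2.imwrite("pics/rear.png",b[:,:,::-1])
E
```

```text
lat 0.01 {-16: [362.9, 245.2], -12: [363.8, 244.1], -8: [364.7, 243.0], -4: [365.6, 241.9], 0: [366.5, 240.8], 8: [368.2, 238.6]}
lat 0 {-16: [367.2, 246.9], -12: [368.1, 245.8], -8: [368.9, 244.7], -4: [369.8, 243.6], 0: [370.7, 242.5], 8: [372.4, 240.3]}
lat -0.01 {-16: [371.5, 248.7], -12: [372.4, 247.5], -8: [373.2, 246.4], -4: [374.1, 245.3], 0: [375.0, 244.2], 8: [376.7, 242.0]}
pale/blue column pixels:
236 [(21, 20, 22), (12, 10, 15), (11, 15, 16), (9, 9, 13), (24, 24, 26), (20, 19, 22), (28, 31, 34), (43, 45, 46)]
237 [(20, 18, 20), (18, 18, 21), (19, 18, 20), (17, 19, 20), (21, 19, 22), (21, 23, 24), (26, 27, 29), (39, 40, 42)]
238 [(13, 12, 15), (12, 13, 15), (13, 13, 18), (13, 15, 19), (13, 13, 18), (19, 18, 22), (24, 26, 27), (37, 39, 40)]
239 [(13, 15, 18), (19, 18, 19), (20, 18, 18), (9, 13, 15), (16, 18, 20), (19, 22, 24), (23, 26, 27), (33, 33, 35)]
240 [(18, 17, 19), (10, 16, 18), (14, 19, 21), (18, 18, 27), (18, 19, 34), (19, 19, 36), (29, 29, 36), (31, 32, 34)]
241 [(13, 12, 16), (12, 16, 24), (16, 24, 44), (15, 29, 62), (11, 32, 70), (19, 35, 69), (27, 35, 56), (2
[... 997 characters left out ...]
 51, 55), (43, 44, 46)]
250 [(76, 74, 79), (123, 119, 125), (133, 127, 135), (110, 108, 118), (77, 77, 90), (51, 54, 65), (40, 43, 49), (30, 33, 35)]
251 [(66, 63, 65), (102, 98, 106), (105, 102, 112), (81, 83, 98), (47, 55, 76), (29, 40, 60), (23, 31, 42), (22, 24, 29)]
252 [(46, 44, 48), (67, 65, 72), (66, 68, 81), (49, 56, 78), (33, 44, 68), (21, 32, 51), (14, 21, 32), (13, 16, 20)]
253 [(30, 29, 33), (34, 37, 45), (36, 41, 55), (24, 36, 56), (18, 29, 50), (21, 24, 37), (11, 17, 22), (14, 16, 18)]
rear top mid 38 [[328.0, 281.6], [334.0, 284.3], [340.1, 287.0]]
rear top mid 45 [[330.0, 279.2], [335.9, 281.9], [342.0, 284.6]]
rear top mid 52 [[331.9, 276.9], [337.8, 279.6], [343.8, 282.2]]
```

View pics/rear.png

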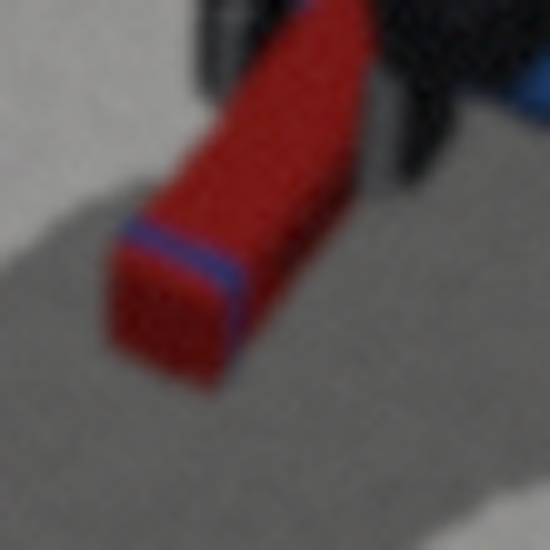

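The rear edge of the handle implies a tip depth of about 47 mm, and the band's rear edge implies about 45 mm. The target is 37–53 mm, so this is right. The tool is level and drag is about 6 N. I let it settle and confirm it is still.

Request:
carry_out(
  motion=[
    [0, 0, 0, 0, 0, -0.01, 0],
    [0, 0, 0, 0, 0, 0, 0],
    [0, 0, 0, 0, 0, 0, 0],
    [0, 0, 0, 0, 0, 0, 0],
    [0, 0, 0, 0, 0, 0, 0],
    [0, 0, 0, 0, 0, 0, 0],
  ],
)

```text
t: 13.0
tool_pos: [0.5387, -0.0222, 0.0371]
orientation: [0.0, 0.993, 0.114, -0.0]
contact_force: [-6.3, -1.2, 0.8]
finger_gap: 0.301
gripper_force: 35.3
```

```bash
python3 -c "
from h import *
go((.5394,-.0217,.0365),13.1); s=robot.sense(); print(abs(s['joint_vel']).max())
if abs(s['joint_vel']).max()<.03 and -20<s['contact_force'][0]<-2 and s['gripper_force']>25: print(robot.finish_job())"
```

```text
t 13.0 pos [ 0.5387 -0.0222  0.0371] turn [ 0.001  0.01  -0.001] shift now [ 0.033 -0.013  0.024] in goal axes [ 0.033 -0.013  0.024] F [-6.26 -1.16  0.84] gap 0.301 grip 35.3 q [-0.27  0.76  0.42  1.94 -0.55  0.56 -0.81]
0.0019389585597524308
the job is handed in; nothing more can be done
None
```

The job is handed in at 13.0 s: the feeler is still gripped at 35 N and held still and level in the clamp, with the tip about 45–47 mm past the mouth (target 37–53) and about 6 N of drag.

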